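# Free the clamped spice jar and put the spices away by jar size

## Robot

A 6-joint arm with a two-finger parallel gripper is mounted at the origin on a cart in front of the work surface, level with it; the furniture and walls round the work are solid. World frame = base frame: x ahead of the robot, y to its left, z up, the work surface at z = 0. Lengths are in m, angles in rad, forces in N, time in s.
With the tool pointing down it reaches from about 0.425 to 0.95 m from the base axis. Payload 3.5 kg.
Tool frame: the origin (TCP) lies between the finger pads; the fingertips stand 19 mm ahead of it and the grasp point (between the pads) is the TCP (ctrl.nose_length is the distance from the TCP to the fingertips, in m); z points along the fingers, y is the line along which they close (so a half turn about z gives the same grasp; the last joint's range is limited). The gripper opens to 85 mm and grips with 20 to 120 N. Pads are 22 mm wide; open, the fingers measure 114 mm over their backs; the gripper's body (76 mm by 85 mm) begins 54 mm behind the grasp point. The pads swing forward as they close: fully open they stand 13 mm farther back than shut.
Start: joints at [0.996, 0.286, 1.577, -0, 1.279, -0.15], TCP at [0.278, 0.615, 0.25] pointing down, gripper open.
Joint ranges: [-2.77, 2.77], [-0.9, 2.22], [0.21, 2.48], [-1.53, 4.67], [0.24, 2.81], [-2.84, 2.84]. Speed limits (rad/s): [2.79, 2.79, 3.14, 3.14, 3.14, 3.14].

## Interface

Orientations are given as a unit quaternion [x, y, z, w].
In Python, from plant import ctrl gives the robot as it stands.
- The arm moves only by the tool apply_moves, never from a script. Its argument "series" is a list of rows, each a list of 6 numbers: the shift along the world's x, y, z scaled (see below), then the turn, a rotation vector about the world's x, y, z scaled (see below). A call has 1 to 20 rows; each row is the pose to reach, as a shift and turn from the pose commanded when the call began; what a row does not reach only later rows make up. The controller multiplies each number of a shift by 0.8 m and each number of a turn by 45 degrees. A row lasts 1/8 s, in which the tool goes at most 62.5 mm and 10.7 degrees, less where a joint would pass 70% of its speed; a pose out of reach is approached as far as the arm can. A call with a number of a shift or a turn outside -1 to 1 is refused whole. A call with a gripper value outside its range is refused whole. "jaw" is the opening, from 0 (shut) to 1 (fully open), set as the call begins (left out, the last holds). The fingers move at their own pace and stop on an object; "squeeze" is the grip in N (left out, the last holds). Time passes only in rows, so rows that repeat a pose let the fingers close. It gives the time, the measured TCP pose, the force, the opening and the grip force at its end, in the units of the state.
- ctrl.get_state(): the state, without advancing time (a new reading comes with each control period).
- ctrl.read_camera(name): name is "scene" or "top" or "wrist"; returns the picture (420x560x3 uint8, red, green, blue); there is no depth.
- ctrl.get_calibration(name): a dict with "fx", "fy", "cx", "cy" (pixels), "xyz" and "orientation" of the camera in the world; the wrist camera has in their place "hand_eye" (4x4, takes a point from camera to tool coordinates, whose origin is the TCP and whose axes are the flange's). Camera axes: x right, y up, looking along -z (the intrinsics and any distortion apply to the point x, -y, -z); pixel columns grow to the right and rows downward; lengths in m; the calibration is good to about 2 mm. A picture is of the moment at which its call begins: read the wrist's pose just before it. get_calibration takes no time and is no camera call.
- ctrl.sign_off(): hands the job in; it is judged then, once.
Trained networks look in the newest picture that a camera, given by its name, has taken for a name from the list of things; names that differ only in an ending like _2 or _b are one class to them, and where a whole thing is asked for, a point or a joint stands for the part that bears it (a point fixed in the world has none). Each returns a list of dicts, best first, with "p" (0 to 1); they miss things now and then, are a little off and sometimes report something else, mostly with a low value. They report only what shows in the picture. A call takes as long as a camera call. They do not tell look-alikes from the thing itself.
- ctrl.boxes_of(thing, camera): "xy" ([column, row] as shares, 0 to 1, of the picture: columns of its width, rows of its height, amid what is visible of it).
- ctrl.silhouettes(thing, camera): "pixels" (420x560 bool, what is visible of it) and "xy" ([column, row] as shares, 0 to 1, of the picture: columns of its width, rows of its height, amid what is visible of it).
The state is a dict: "time": time; "qpos": joint angles; "dq": joint speeds; "joint_efforts": joint torques, N m; "eef_pos": TCP position; "tcp_rot": TCP orientation; "contact_force": force on the tool from outside, world axes, zero at the start; "wrist_torque": the same for the moment, N m; "opening": opening from 0.0 (shut) to 1.0 (fully open); "finger_force": force on a finger pad.
Only numpy, scipy, OpenCV 4.12 (cv2) and the standard library are available. Lean on these libraries where they do the work, as an engineer would, in place of code of your own. Each camera call takes 0.05 s, during which the arm holds its last target. There are 200 camera calls.

## Task

Put the four loose spice jars away: the two squat wide ones in the free bays of the rack with the wide bays, the two slim tall ones in the free bays of the rack with the narrow bays (each rack already holds one jar of its kind), one jar to a bay, standing upright on the bay floor. One squat jar is still held in the clamp board where its lid was loosened: before you take it out, lift the black fin of the ratchet pawl and draw the clamp jaw well back, and leave the jaw back.

Things in the scene. Friction and masses are not known exactly. Their poses are not given: they have to be found in the camera images.
- wide_jar_1: Squat, wide spice jar: clear glass with a grey steel screw lid, 47 mm across, 69 mm high (glass up to 54 mm, lid above), about 0.12 kg. At the start it stands on the clamp board (underside 20 mm above the table), held between the two V jaws; its contents are brownish red. Origin at the centre of its underside, z up.
- wide_jar_2: Squat, wide spice jar: clear glass with a grey steel screw lid, 47 mm across, 69 mm high (glass up to 54 mm, lid above), about 0.12 kg. Stands on the table; contents pale beige. Origin at the centre of its underside, z up.
- slim_jar_1: Slim, tall spice jar: clear glass with a grey steel screw lid, 42 mm across, 85 mm high (glass up to 70 mm, lid above), about 0.12 kg. Stands on the table. Origin at the centre of its underside, z up.
- slim_jar_2: Slim, tall spice jar: clear glass with a grey steel screw lid, 42 mm across, 85 mm high (glass up to 70 mm, lid above), about 0.12 kg. Stands on the table. Origin at the centre of its underside, z up.
- wide_rack: Low fixed light-wood rack for squat wide jars, 69 x 197 x 28 mm: three bays in a row along its y axis, each 59 mm square inside, walls 5 mm thick, bay floor 5 mm above the table. Origin: underside of the middle bay's centre; bay centres at y = -64, 0, +64 mm. A squat wide jar fixed in the bay at +64 stays there; the other two are free. Fingers closing along the rack's x clear the neighbours.
- slim_rack: Low fixed light-wood rack for slim tall jars, 63 x 179 x 28 mm: three bays in a row along its y axis, each 53 mm square inside, walls 5 mm thick, bay floor 5 mm above the table. Origin: underside of the middle bay's centre; bay centres at y = -58, 0, +58 mm. A slim tall jar fixed in the bay at +58 stays there; the other two are free. Fingers closing along the rack's x clear the neighbours.
- clamp_board: Fixed wooden board with a ratchet clamp, 260 (x) x 120 (y) mm, top 20 mm above the table; origin: centre of its underside. The jar stands at x = +75 mm between a low fixed V jaw (+x side, top 52 mm above the table) and the sliding V jaw (-x side, top 66 mm), whose wings cover the jar's flanks until it is drawn back. Then grip the jar with fingers closing along the board's y.
- jaw (a joint): The sliding jaw and its carriage, m: 0 = closed on the jar, grows as it slides back along the board's -x, stop at 0.055. The ratchet pawl stops it sliding back until the pawl is lifted; it then slides with about 2 N and stays where it is left.
- pawl_fin (a point): Grip point, 74 mm above the table, of the pawl's black upright fin: 10 mm thick (board's y), 20 long (x), top 86 mm above the table; at x = -45 mm of the board while the jaw is closed, it moves with the jaw. The pawl is a lever hinged 55 mm to the fin's +x, sprung down with about 2 N. Pinch the fin along y, lift it 10 to 15 mm (6 frees the tooth, 25 is the limit), draw it along the board's -x.
Mind the look-alikes: they are no part of the job. Leave any purple look-alike of the slim_jar_1 alone. What is shaped like the wide_jar_2 but green or purple is not meant.

How it is judged:
On the way:
1. with the pawl lifted, the clamp jaw is drawn back at least 35 mm (value of joint jaw above 0.035 m), for 0.2 s.
At the end, for the whole second after the job is handed in: Both squat jars stand in the free bays of the wide-bay rack, both slim jars in those of the narrow-bay rack, one to a bay: within 10 mm of the bay centre along each rack axis, underside 1 to 10 mm above the table, tilted under 0.12 rad, released, at rest; the clamp jaw at least 35 mm back ((((x of wide_jar_1 in the frame of wide_rack between -0.01 and 0.01 m and y of wide_jar_1 in the frame of wide_rack between -0.01 and 0.01 m and z of wide_jar_1 in the frame of wide_rack between 0.001 and 0.01 m) and (x of wide_jar_2 in the frame of wide_rack between -0.01 and 0.01 m and y of wide_jar_2 in the frame of wide_rack between -0.074 and -0.054 m and z of wide_jar_2 in the frame of wide_rack between 0.001 and 0.01 m)) or ((x of wide_jar_2 in the frame of wide_rack between -0.01 and 0.01 m and y of wide_jar_2 in the frame of wide_rack between -0.01 and 0.01 m and z of wide_jar_2 in the frame of wide_rack between 0.001 and 0.01 m) and (x of wide_jar_1 in the frame of wide_rack between -0.01 and 0.01 m and y of wide_jar_1 in the frame of wide_rack between -0.074 and -0.054 m and z of wide_jar_1 in the frame of wide_rack between 0.001 and 0.01 m))) and (((x of slim_jar_1 in the frame of slim_rack between -0.01 and 0.01 m and y of slim_jar_1 in the frame of slim_rack between -0.01 and 0.01 m and z of slim_jar_1 in the frame of slim_rack between 0.001 and 0.01 m) and (x of slim_jar_2 in the frame of slim_rack between -0.01 and 0.01 m and y of slim_jar_2 in the frame of slim_rack between -0.068 and -0.048 m and z of slim_jar_2 in the frame of slim_rack between 0.001 and 0.01 m)) or ((x of slim_jar_2 in the frame of slim_rack between -0.01 and 0.01 m and y of slim_jar_2 in the frame of slim_rack between -0.01 and 0.01 m and z of slim_jar_2 in the frame of slim_rack between 0.001 and 0.01 m) and (x of slim_jar_1 in the frame of slim_rack between -0.01 and 0.01 m and y of slim_jar_1 in the frame of slim_rack between -0.068 and -0.048 m and z of slim_jar_1 in the frame of slim_rack between 0.001 and 0.01 m))) and value of joint jaw above 0.035 m and angle between each of wide_jar_1, wide_jar_2, slim_jar_1, slim_jar_2's own z axis and vertical below 0.12 rad and linear speed of each of wide_jar_1, wide_jar_2, slim_jar_1, slim_jar_2 below 0.02 m/s and angular speed of each of wide_jar_1, wide_jar_2, slim_jar_1, slim_jar_2 below 0.3 rad/s and contact force between the fingers and wide_jar_1 below 0.1 N and contact force between the fingers and wide_jar_2 below 0.1 N and contact force between the fingers and slim_jar_1 below 0.1 N and contact force between the fingers and slim_jar_2 below 0.1 N); the robot touches nothing.
It fails at once if the clamped jar is lifted out while the jaw is still closed on it (raised 15 mm above the board with the jaw less than 20 mm back) (z of wide_jar_1 in the frame of clamp_board above 0.035 m and value of joint jaw below 0.02 m).
It also fails if it takes over 120 s, if anything falls off the work surface, if the arm or the gripper's body presses on something with over 40 N, if the wrist force passes 120 N, or if a joint passes its speed limit or range.

## Working session

There is one attempt and no reset: what is moved stays moved. The work goes in short steps, Python scripts to look and compute and a tool call to move; the robot and the scene stay as the last step left them, time stands still between calls to the robot, and variables do not carry over. Pictures are saved under pics/ and viewed, at most 14 in all, crops included, and the job is handed in when it is done.

Besides the shell and the picture viewer there is one more tool, called after "Emit:" by a JSON object that holds its "op" and its "data", one argument or row to a line. apply_moves: Moves the arm, as the interface text tells. Shifts and turns lie within -1 to 1; 1 stands for 0.8 m of shift or 45 degrees of turn. Its arguments: {"type":"object","properties":{"series":{"type":"array"},"jaw":{"type":"number"},"squeeze":{"type":"number"}},"required":["series"]}

```bash
mkdir -p pics; cat > h.py <<'E'
import numpy as np, cv2
from scipy.spatial.transform import Rotation as R
from plant import ctrl
def cam(name):
    c=ctrl.get_calibration(name); K=np.array([[c['fx'],0,c['cx']],[0,c['fy'],c['cy']],[0,0,1.]])
    if 'hand_eye' in c:
        s=ctrl.get_state(); T=np.eye(4); T[:3,:3]=R.from_quat(s['tcp_rot']).as_matrix(); T[:3,3]=s['eef_pos']; T=T@np.array(c['hand_eye'])
    else:
        T=np.eye(4); T[:3,:3]=R.from_quat(c['orientation']).as_matrix(); T[:3,3]=c['xyz']
    return K,T,c
def ray(K,T,uv,z):
    d=T[:3,:3]@np.array([(uv[0]-K[0,2])/K[0,0],-(uv[1]-K[1,2])/K[1,1],-1]); o=T[:3,3]
    return o+d*(z-o[2])/d[2]
def proj(K,T,p):
    q=T[:3,:3].T@(np.asarray(p)-T[:3,3]); return np.array([K[0,0]*q[0]/-q[2]+K[0,2], K[1,1]*-q[1]/-q[2]+K[1,2]])
def snap(name,f):
    im=ctrl.read_camera(name); cv2.imwrite('pics/'+f,im[:,:,::-1]); return im
E
python3 - <<'E'
from h import *
print(ctrl.get_state())
ims=[]
for n in ('scene','top'):
    K,T,c=cam(n); print(n,c); snap(n,n+'0.png')
    for t in ('wide_jar_1','slim_jar_1','wide_rack','slim_rack','clamp_board','pawl_fin'):
        for d in ctrl.boxes_of(t,n):
            uv=np.array(d['xy'])*[560,420]; print(t,round(d['p'],2),uv.round(),ray(K,T,uv,{'w':.035,'s':.04,'c':.02,'p':.074}[t[0]] if 'rack' not in t else .028).round(3))
print(ctrl.get_calibration('wrist'))
E
```

```text
{'time': 0.0, 'qpos': array([ 9.95974083e-01,  2.87188096e-01,  1.57819273e+00,  3.12381099e-05,
        1.27859297e+00, -1.49992622e-01]), 'dq': array([ 0.00062336, -0.00026666, -0.00121601,  0.00032691, -0.0003698 ,
       -0.00135883]), 'joint_efforts': array([-5.36138778e-04, -4.05968571e+01, -2.92634815e+01, -1.47239180e-04,
        5.83403205e-03,  4.99805338e-06]), 'eef_pos': array([0.27783495, 0.61449244, 0.24892365]), 'tcp_rot': array([ 2.10825316e-01,  9.77523027e-01, -1.10793858e-03, -4.36069445e-04]), 'contact_force': array([-0.73409608,  0.06480436, -0.02824392]), 'wrist_torque': array([-0.01015322, -0.04891623, -0.0216308 ]), 'finger_force': 0.0, 'opening': 0.9968784266124793}
scene {'fx': 393.04594878481606, 'fy': 393.04594878481606, 'cx': 279.1619172741338, 'cy': 209.13911513971473, 'xyz': array([-0.1202572 , -0.44040712,  0.67270292]), 'orientation': array([ 0.38255105, -0.20857395, -0.42953415,  0.79098168])}
wide_jar_1 0.98 [175. 216.] [0.388 0.205 0.035]
wide_jar_1 0.72 [158. 201.] [0.408 0.289 0.035]
wide_jar_1 0.6 [126. 197.] [0.376 0.377 0.035]
wide_jar_1 0.59 
[... 1048 characters left out ...]

slim_jar_1 0.5 [227. 195.] [0.538 0.178 0.04 ]
wide_rack 0.69 [417. 198.] [ 0.541 -0.357  0.028]
slim_rack 0.87 [158. 206.] [0.503 0.375 0.028]
slim_rack 0.22 [214. 245.] [0.395 0.211 0.028]
clamp_board 0.91 [295. 191.] [ 0.554 -0.013  0.02 ]
{'fx': 294.9636012609428, 'fy': 294.9636012609428, 'cx': 281.73818887247955, 'cy': 207.26231744358668, 'hand_eye': array([[-1.39882144e-03,  9.46450791e-01,  3.22845076e-01,
         8.29348949e-02],
       [ 9.99998985e-01,  1.23591910e-03,  7.09576894e-04,
         1.49038743e-04],
       [ 2.72569217e-04,  3.22845741e-01, -9.46451559e-01,
        -1.23819065e-01],
       [ 0.00000000e+00,  0.00000000e+00,  0.00000000e+00,
         1.00000000e+00]])}
```

View pics/scene0.png

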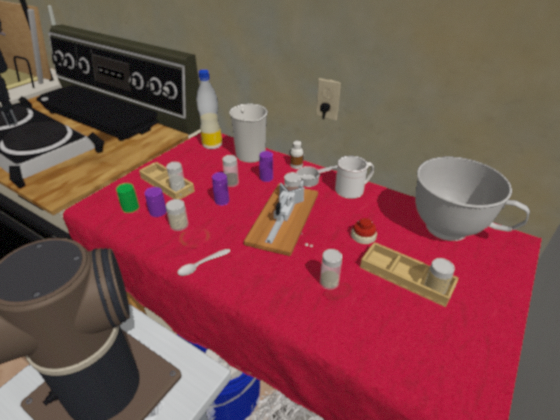

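View pics/top0.png

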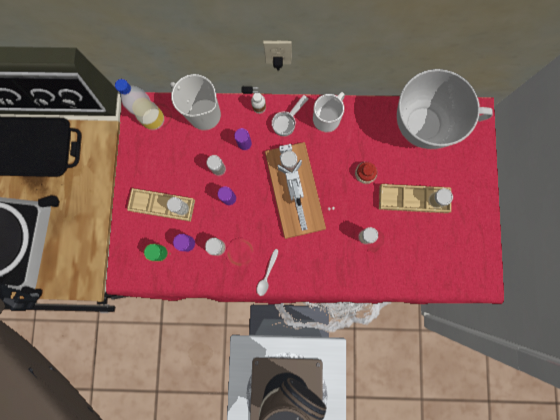

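```bash
cat >> h.py <<'E'
def rect(name,thing,z,i=0):
    K,T,c=cam(name); ds=ctrl.silhouettes(thing,name)
    m=ds[i]['pixels'].astype(np.uint8)
    p=cv2.findContours(m,cv2.RETR_EXTERNAL,cv2.CHAIN_APPROX_NONE)[0]; p=max(p,key=len)[:,0,:]
    w=np.array([ray(K,T,q,z)[:2] for q in p])
    (cx,cy),(a,b),ang=cv2.minAreaRect((w*1000).astype(np.float32)); return round(cx),round(cy),round(a),round(b),round(ang,1)
def jars(name,thing):
    K,T,c=cam(name); out=[]
    for d in ctrl.silhouettes(thing,name):
        uv=np.array(d['xy'])*[560,420]; m=d['pixels']; 
        out.append((round(d['p'],2),uv.round(),ray(K,T,uv,.04)))
    return out
E
python3 - <<'E'
from h import *
im=cv2.imread('pics/scene0.png'); t=cv2.imread('pics/top0.png')
a=cv2.resize(im[140:300,100:380],(784,448),interpolation=3)[:, :]
cv2.imwrite('pics/c1.png',cv2.resize(im[130:310,110:470],(800,400),interpolation=3))
cv2.imwrite('pics/c2.png',cv2.resize(t[120:270,120:460],(800,353),interpolation=3))
ctrl.read_camera('top')
print('wr',rect('top','wide_rack',.028)); print('sr',rect('top','slim_rack',.028)); print('cb',rect('top','clamp_board',.02))
# triangulate jars
K,T,_=cam('top');K2,T2,_=cam('scene')
def tri(u,v):
    A=[];b=[]
    M=np.zeros((3,3));B=np.zeros(3)
    for K_,T_,p in ((K,T,u),(K2,T2,v)):
        o=T_[:3,3]; d=ray(K_,T_,p,0)-o; d/=np.linalg.norm(d); P=np.eye(3)-np.outer(d,d); M+=P;B+=P@o
    return np.linalg.solve(M,B).round(3)
for n,u,v in (('wide2',(212,247),(175,216)),('slimA',(215.5,164),(231,170)),('slimB',(368.5,235),(331,270)),('wide1',(290,159),(291,185))): print(n,tri(u,v))
E
```

```text
wr (542, -350, 202, 71, 87.4)
sr (510, 368, 186, 66, 82.1)Traceback (most recent call last):
  File "<stdin>", line 7, in <module>
  File "h.py", line 20, in rect
    m=ds[i]['pixels'].astype(np.uint8)
      ~~^^^
IndexError: list index out of range
```

View pics/c1.png

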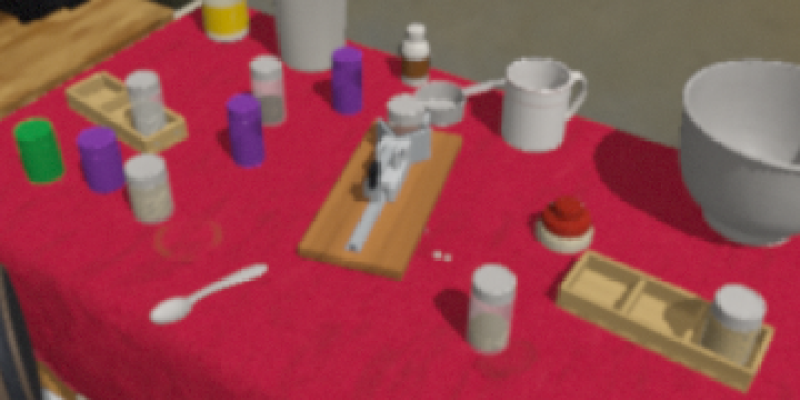

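View pics/c2.png

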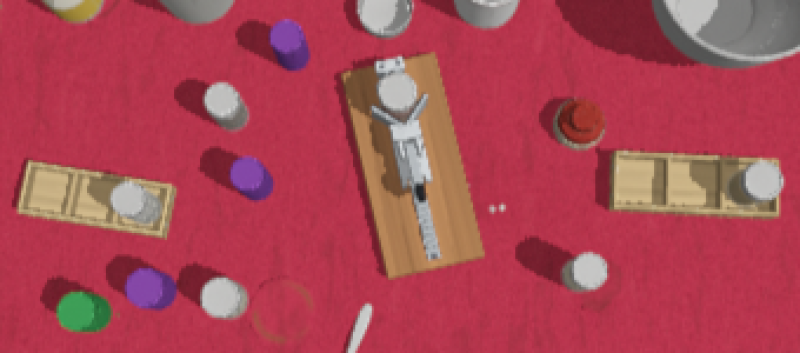

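```bash
python3 - <<'E'
from h import *
K,T,_=cam('top');K2,T2,_=cam('scene')
f=lambda x,y:(120+x*340/800,120+y*150/353)
c=np.array([ray(K,T,f(*p),.02)[:2] for p in ((340,72),(435,53),(484,257),(388,278))]); print('board',c.round(3),c.mean(0).round(3))
x=(c[0]+c[1]-c[2]-c[3])/2; print(np.linalg.norm(x),np.degrees(np.arctan2(x[1],x[0])))
print('fin',ray(K,T,f(420,187),.086),'jarlid',ray(K,T,f(397,90),.089))
# racks (top plane 28mm)
for n,q in (('wr',((613,150),(780,158),(779,216),(611,211))),('sr',((27,160),(175,184),(166,237),(17,212)))):
    w=np.array([ray(K,T,f(*p),.028)[:2] for p in q]); print(n,w.mean(0).round(3)); y=(w[1]+w[2]-w[0]-w[3])/2; print(np.linalg.norm(y),'ydir deg',np.degrees(np.arctan2(y[1],y[0])))
for n,p,z in (('wide2',(223,291),.069),('slimA',(224,100),.085),('slimB',(590,270),.085),('slimfix',(130,196),.09),('widefix',(763,180),.074)): print(n,ray(K,T,f(*p),z).round(3))
s=ctrl.get_state(); m=R.from_quat(s['tcp_rot']).as_matrix(); print(m.round(3))
E
```

```text
board [[ 0.672  0.078]
 [ 0.699 -0.038]
 [ 0.448 -0.1  ]
 [ 0.421  0.014]] [ 0.56  -0.012]
0.2589802716611779 14.196318642741225
fin [ 0.52105729 -0.02160392  0.086     ] jarlid [0.63369282 0.00704975 0.089     ]
wr [ 0.541 -0.352]
0.1990696292364959 ydir deg -91.12276821190738
sr [0.509 0.368]
0.18366169307869995 ydir deg -98.18007946234198
wide2 [0.399 0.202 0.069]
slimA [0.619 0.208 0.085]
slimB [ 0.43  -0.215  0.085]
slimfix [0.503 0.31  0.09 ]
widefix [ 0.539 -0.416  0.074]
[[-0.911  0.412  0.   ]
 [ 0.412  0.911  0.   ]
 [-0.     0.    -1.   ]]
```

Emit:
{"op": "apply_moves", "data": {
  "series": [
    [0.298,-0.797,-0.06,0,0,0.856],
    [0.298,-0.797,-0.06,0,0,0.856],
    [0.298,-0.797,-0.06,0,0,0.856],
    [0.298,-0.797,-0.06,0,0,0.856],
    [0.298,-0.797,-0.06,0,0,0.856],
    [0.298,-0.797,-0.06,0,0,0.856],
    [0.298,-0.797,-0.06,0,0,0.856],
    [0.298,-0.797,-0.06,0,0,0.856],
    [0.298,-0.797,-0.06,0,0,0.856],
    [0.298,-0.797,-0.06,0,0,0.856],
    [0.298,-0.797,-0.06,0,0,0.856],
    [0.298,-0.797,-0.06,0,0,0.856],
    [0.298,-0.797,-0.06,0,0,0.856],
    [0.298,-0.797,-0.06,0,0,0.856],
    [0.298,-0.797,-0.06,0,0,0.856]
  ],
  "jaw": 0.5
}}

```text
time: 2.78
eef_pos: [0.5163, -0.0213, 0.2025]
tcp_rot: [-0.124, 0.992, -0.0, 0.0]
contact_force: [0.4, 0.3, -0.4]
opening: 0.503
finger_force: 0.0
```

```bash
python3 - <<'E'
from h import *
s=ctrl.get_state(); print(s['eef_pos'],R.from_quat(s['tcp_rot']).as_matrix().round(3).tolist(),s['qpos'].round(2))
K,T,c=cam('wrist'); im=snap('wrist','w1.png')
for p in ((.516,-.023,.086),(.633,.006,.089)): print(proj(K,T,p))
for t in ('pawl_fin','wide_jar_1'):
    for d in ctrl.silhouettes(t,'wrist'): 
        uv=np.array(d['xy'])*[560,420]; print(t,d['p'],uv,ray(K,T,uv,.08))
E
```

```text
[ 0.51631321 -0.02129533  0.20250539] [[-0.969, -0.247, 0.0], [-0.247, 0.969, 0.0], [-0.0, -0.0, -1.0]] [-0.24 -0.02  2.01  0.    1.15 -2.06]
[280.16127865 207.49725491]
[279.71080346 324.46603428]
pawl_fin 0.67 [282.8   230.118] [ 0.53842159 -0.01492614  0.08      ]
wide_jar_1 0.78 [277.816 314.412] [0.62893857 0.00294859 0.08      ]
wide_jar_1 0.58 [531.608 126.084] [0.4008806  0.15705837 0.08      ]
```

View pics/w1.png

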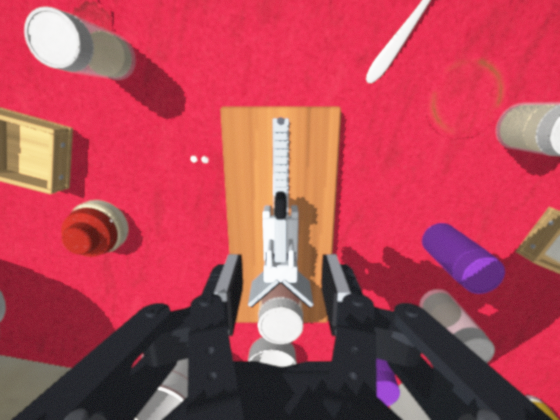

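Emit:
{"op": "apply_moves", "data": {
  "series": [
    [0,-0.001,-0.07,0,0,0],
    [0,-0.001,-0.11,0,0,0],
    [0,-0.001,-0.14,0,0,0],
    [0,-0.001,-0.158,0,0,0],
    [0,-0.001,-0.158,0,0,0],
    [0,-0.001,-0.158,0,0,0]
  ],
  "jaw": 0.55
}}

```text
time: 3.68
eef_pos: [0.5175, -0.0235, 0.0771]
tcp_rot: [-0.124, 0.992, -0.0, 0.001]
contact_force: [0.3, 0.0, -0.4]
opening: 0.548
finger_force: 0.0
```

Emit:
{"op": "apply_moves", "data": {
  "series": [
    [0,0,0,0,0,0],
    [0,0,0,0,0,0],
    [0,0,0,0,0,0],
    [0,0,0,0,0,0],
    [0,0,0,0,0,0],
    [0,0,0,0,0,0]
  ],
  "jaw": 0,
  "squeeze": 40
}}

```text
time: 4.42
eef_pos: [0.517, -0.023, 0.0767]
tcp_rot: [-0.123, 0.992, 0.0, 0.0]
contact_force: [-1.5, 3.0, 5.5]
opening: 0.125
finger_force: 39.6
```

Emit:
{"op": "apply_moves", "data": {
  "series": [
    [0,0,0.008,0,0,0],
    [0,0,0.016,0,0,0],
    [0,0,0.016,0,0,0],
    [-0.01,-0.0026,0.016,0,0,0],
    [-0.02,-0.005,0.016,0,0,0],
    [-0.03,-0.0077,0.016,0,0,0],
    [-0.04,-0.0103,0.016,0,0,0],
    [-0.05,-0.013,0.016,0,0,0],
    [-0.06,-0.0153,0.016,0,0,0],
    [-0.06,-0.0153,0.016,0,0,0],
    [-0.06,-0.0153,0.016,0,0,0],
    [-0.06,-0.0153,0.016,0,0,0]
  ]
}}

```text
time: 5.92
eef_pos: [0.4679, -0.0354, 0.0883]
tcp_rot: [-0.124, 0.992, 0.0, -0.001]
contact_force: [-2.8, 4.6, -6.8]
opening: 0.124
finger_force: 39.2
```

Emit:
{"op": "apply_moves", "data": {
  "series": [
    [0,0,-0.012,0,0,0],
    [0,0,-0.012,0,0,0]
  ]
}}

```text
time: 6.18
eef_pos: [0.47, -0.0351, 0.0804]
tcp_rot: [-0.123, 0.992, 0.001, 0.001]
contact_force: [-4.2, 7.1, 2.9]
opening: 0.125
finger_force: 39.9
```

Emit:
{"op": "apply_moves", "data": {
  "series": [
    [0,0,0,0,0,0],
    [0,0,0,0,0,0],
    [0,0,0,0,0,0],
    [0,0,0.06,0,0,0],
    [0,0,0.12,0,0,0],
    [0,0,0.15,0,0,0],
    [0.06,0.015,0.15,0,0,0],
    [0.12,0.03,0.15,0,0,0],
    [0.12,0.03,0.15,0,0,0],
    [0.12,0.03,0.15,0,0,0]
  ],
  "jaw": 0.55
}}

```text
time: 7.42
eef_pos: [0.5643, -0.0118, 0.1988]
tcp_rot: [-0.124, 0.992, -0.0, -0.0]
contact_force: [0.4, 0.0, -0.8]
opening: 0.551
finger_force: 0.0
```

```bash
python3 - <<'E'
from h import *
s=ctrl.get_state(); print(s['eef_pos'])
K,T,c=cam('wrist'); im=snap('wrist','w2.png')
print(proj(K,T,(.633,.006,.089)))
for p in ((281,205),): pass
for t in ('pawl_fin','wide_jar_1'):
    for d in ctrl.silhouettes(t,'wrist'): 
        uv=np.array(d['xy'])*[560,420]; print(t,d['p'],uv,ray(K,T,uv,.08))
E
```

```text
[ 0.56429391 -0.01178279  0.19882356]
[282.51477432 283.89181738]
pawl_fin 0.69 [283.304 120.498] [ 0.49356411 -0.02850963  0.08      ]
wide_jar_1 0.8 [541.128  72.996] [0.41300906 0.15119563 0.08      ]
wide_jar_1 0.76 [280.504 269.598] [0.62416047 0.00184784 0.08      ]
```

View pics/w2.png

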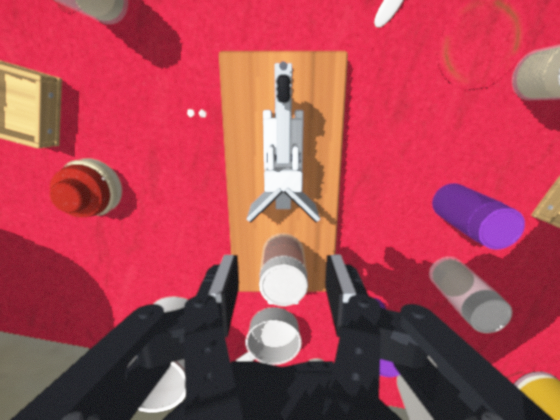

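Emit:
{"op": "apply_moves", "data": {
  "series": [
    [0.07,0.018,0,0,0,0],
    [0.086,0.0222,0,0,0,0],
    [0.086,0.0222,-0.05,0,0,0],
    [0.086,0.0222,-0.1,0,0,0],
    [0.086,0.0222,-0.14,0,0,0],
    [0.086,0.0222,-0.163,0,0,0],
    [0.086,0.0222,-0.163,0,0,0],
    [0.086,0.0222,-0.163,0,0,0]
  ],
  "jaw": 1.0
}}

```text
time: 8.57
eef_pos: [0.6345, 0.0059, 0.0706]
tcp_rot: [-0.123, 0.992, -0.0, 0.001]
contact_force: [0.5, -1.1, 0.3]
opening: 0.999
finger_force: 0.0
```

Emit:
{"op": "apply_moves", "data": {
  "series": [
    [0,0,0,0,0,0],
    [0,0,0,0,0,0],
    [0,0,0,0,0,0],
    [0,0,0,0,0,0],
    [0,0,0,0,0,0]
  ],
  "jaw": 0.3,
  "squeeze": 30
}}

```text
time: 9.2
eef_pos: [0.634, 0.0061, 0.0699]
tcp_rot: [-0.123, 0.992, -0.0, 0.001]
contact_force: [-1.8, 0.3, 5.0]
opening: 0.54
finger_force: 31.2
```

Emit:
{"op": "apply_moves", "data": {
  "series": [
    [0,0,0.03,0,0,0],
    [0,0,0.07,0,0,0],
    [0,0,0.12,0,0,0],
    [0,0,0.165,0,0,0],
    [-0.06,-0.08,0.165,0,0,-0.25],
    [-0.1,-0.15,0.165,0,0,-0.5],
    [-0.118,-0.22,0.165,0,0,-0.75],
    [-0.118,-0.28,0.165,0,0,-1],
    [-0.118,-0.3,0.165,0,0,-1],
    [-0.118,-0.3,0.165,0,0,-1]
  ]
}}

```text
time: 10.45
eef_pos: [0.5386, -0.2343, 0.1999]
tcp_rot: [0.266, 0.964, 0.0, -0.001]
contact_force: [-0.2, 0.5, -2.2]
opening: 0.541
finger_force: 31.3
```

Emit:
{"op": "apply_moves", "data": {
  "series": [
    [0,0,0,0,0,-0.25],
    [0,0,0,0,0,-0.5],
    [0,0,0,0,0,-0.75],
    [0,0,0,0,0,-1],
    [0,0,0,0,0,-1]
  ]
}}

```text
time: 11.08
eef_pos: [0.5392, -0.2318, 0.2002]
tcp_rot: [0.613, 0.79, 0.0, -0.001]
contact_force: [-0.2, -0.5, -1.3]
opening: 0.544
finger_force: 31.3
```

Emit:
{"op": "apply_moves", "data": {
  "series": [
    [0,0,0,0,0,-0.2],
    [0,0,0,0,0,-0.34],
    [0,0,0,0,0,-0.34],
    [0,0,0,0,0,-0.34]
  ]
}}

```text
time: 11.58
eef_pos: [0.5391, -0.2332, 0.2006]
tcp_rot: [0.713, 0.701, 0.0, -0.0]
contact_force: [0.5, 0.3, -1.3]
opening: 0.54
finger_force: 31.3
```

```bash
python3 - <<'E'
from h import *
s=ctrl.get_state(); print(s['eef_pos'],R.from_quat(s['tcp_rot']).as_matrix().round(3).tolist(),s['qpos'].round(2))
K,T,c=cam('wrist'); im=snap('wrist','w3.png')
a=np.radians(-1.1-0.0); yd=np.array([np.cos(np.radians(-91.1)),np.sin(np.radians(-91.1)),0]); xd=np.array([yd[1],-yd[0],0])
C=np.array([.541,-.352,.028])
for sx in (-1,1):
  for k in (-.0985,-.032,.032,.0985): print(sx,k,proj(K,T,C+xd*sx*.0345+yd*k).round())
E
```

```text
[ 0.53905713 -0.23319094  0.20055594] [[0.016, 1.0, -0.0], [1.0, -0.016, 0.0], [0.0, -0.0, -1.0]] [-0.58  0.14  1.84  0.    1.16 -0.57]
-1 -0.0985 [318. 209.]
-1 -0.032 [316. 265.]
-1 0.032 [313. 311.]
-1 0.0985 [312. 355.]
1 -0.0985 [253. 209.]
1 -0.032 [255. 265.]
1 0.032 [256. 311.]
1 0.0985 [258. 355.]
```

View pics/w3.png

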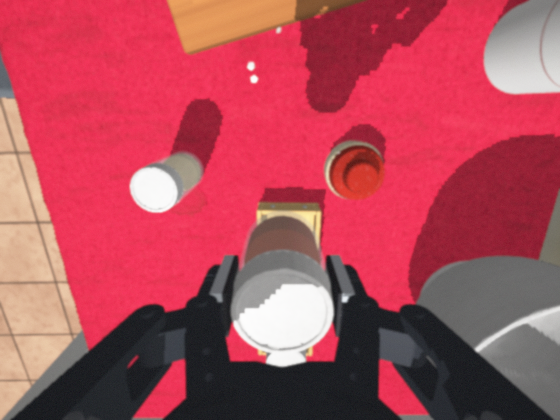

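```bash
python3 -c "
import cv2;im=cv2.imread('pics/w3.png');cv2.imwrite('pics/c3.png',cv2.resize(im[190:370,240:340],None,fx=3.3,fy=3.3,interpolation=cv2.INTER_CUBIC))"
```

```text
(no output)
```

View pics/c3.png

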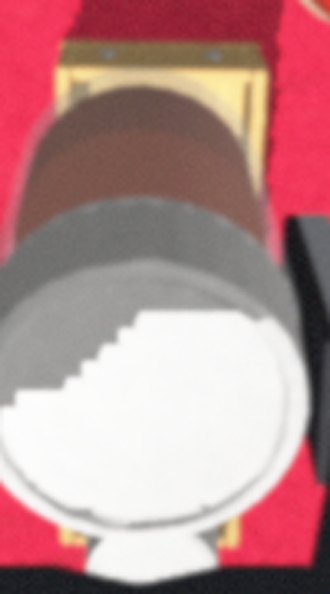

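Emit:
{"op": "apply_moves", "data": {
  "series": [
    [0.002,-0.07,0,0,0,-0.02],
    [0.005,-0.13,0,0,0,-0.02],
    [0.005,-0.149,0,0,0,-0.02],
    [0.005,-0.149,0,0,0,-0.02],
    [0.005,-0.149,-0.06,0,0,-0.02],
    [0.005,-0.149,-0.11,0,0,-0.02],
    [0.005,-0.149,-0.14,0,0,-0.02],
    [0.005,-0.149,-0.16,0,0,-0.02],
    [0.005,-0.149,-0.172,0,0,-0.02],
    [0.005,-0.149,-0.178,0,0,-0.02],
    [0.005,-0.149,-0.178,0,0,-0.02],
    [0.005,-0.149,-0.178,0,0,-0.02]
  ]
}}

```text
time: 13.12
eef_pos: [0.5435, -0.3536, 0.0594]
tcp_rot: [0.719, 0.694, 0.0, 0.001]
contact_force: [-0.2, -0.7, -0.7]
opening: 0.539
finger_force: 31.3
```

Emit:
{"op": "apply_moves", "data": {
  "series": [
    [0,0,-0.004,0,0,0],
    [0,0,-0.005,0,0,0],
    [0,0,-0.005,0,0,0]
  ]
}}

```text
time: 13.5
eef_pos: [0.5431, -0.3533, 0.0549]
tcp_rot: [0.719, 0.695, -0.0, 0.0]
contact_force: [-1.0, 1.9, 2.2]
opening: 0.54
finger_force: 31.5
```

Emit:
{"op": "apply_moves", "data": {
  "series": [
    [0,0,0,0,0,0],
    [0,0,0,0,0,0],
    [0,0,0,0,0,0],
    [0,0,0,0,0,0],
    [0,0,0.06,0,0,0],
    [0,0,0.12,0,0,0],
    [0,0,0.18,0,0,0],
    [0,0.08,0.18,0,0,0],
    [-0.06,0.15,0.18,0,0,0],
    [-0.12,0.18,0.18,0,0,0],
    [-0.12,0.18,0.18,0,0,0],
    [-0.12,0.18,0.18,0,0,0]
  ],
  "jaw": 1.0
}}

```text
time: 15.0
eef_pos: [0.4474, -0.2094, 0.1991]
tcp_rot: [0.719, 0.695, 0.0, 0.001]
contact_force: [0.3, 0.2, 0.2]
opening: 0.998
finger_force: 0.0
```

```bash
python3 - <<'E'
from h import *
s=ctrl.get_state(); print(s['eef_pos'],R.from_quat(s['tcp_rot']).as_matrix().round(3).tolist(),s['qpos'].round(2))
K,T,c=cam('wrist'); im=snap('wrist','w4.png')
print(proj(K,T,(.430,-.215,.085)),proj(K,T,(.5432,-.3525,.074)))
for t in ('slim_jar_1','wide_jar_1'):
    for d in ctrl.silhouettes(t,'wrist'): 
        uv=np.array(d['xy'])*[560,420]; print(t,d['p'],uv,ray(K,T,uv,.042))
E
```

```text
[ 0.44740365 -0.20940647  0.19910763] [[0.035, 0.999, 0.002], [0.999, -0.035, -0.001], [-0.001, 0.002, -1.0]] [-0.64 -0.07  2.06  0.    1.15 -0.61]
[261.34741036 216.16150329] [378.12868088 331.90621446]
slim_jar_1 0.85 [265.104 205.8  ] [ 0.43074672 -0.22011471  0.042     ]
wide_jar_1 0.78 [359.296 317.184] [ 0.53194166 -0.35969825  0.042     ]
```

View pics/w4.png

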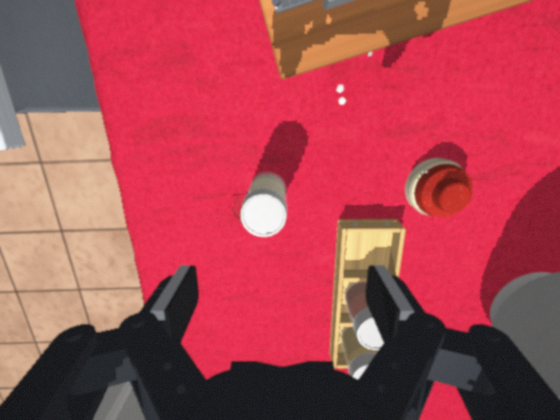

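Emit:
{"op": "apply_moves", "data": {
  "series": [
    [-0.019,-0.0045,-0.06,0,0,0],
    [-0.019,-0.0045,-0.12,0,0,0],
    [-0.019,-0.0045,-0.16,0,0,0],
    [-0.019,-0.0045,-0.187,0,0,0],
    [-0.019,-0.0045,-0.187,0,0,0],
    [-0.019,-0.0045,-0.187,0,0,0]
  ]
}}

```text
time: 15.9
eef_pos: [0.4329, -0.2137, 0.0496]
tcp_rot: [0.72, 0.694, 0.0, 0.001]
contact_force: [-0.1, 0.6, 0.9]
opening: 1.001
finger_force: 0.0
```

Emit:
{"op": "apply_moves", "data": {
  "series": [
    [0,0,0,0,0,0],
    [0,0,0,0,0,0],
    [0,0,0,0,0,0],
    [0,0,0,0,0,0],
    [0,0,0,0,0,0]
  ],
  "jaw": 0.3,
  "squeeze": 30
}}

```text
time: 16.52
eef_pos: [0.4323, -0.2131, 0.0496]
tcp_rot: [0.719, 0.695, 0.0, 0.001]
contact_force: [-1.4, 1.2, 5.8]
opening: 0.486
finger_force: 30.6
```

Emit:
{"op": "apply_moves", "data": {
  "series": [
    [0,0,0.06,0,0,0],
    [0,0,0.13,0,0,0],
    [0,0,0.19,0,0,0],
    [0.03,0.07,0.19,0,0,0],
    [0.05,0.14,0.19,0,0,0],
    [0.07,0.21,0.19,0,0,0],
    [0.09,0.28,0.19,0,0,-0.05],
    [0.0975,0.35,0.19,0,0,-0.138],
    [0.0975,0.42,0.19,0,0,-0.138],
    [0.0975,0.49,0.19,0,0,-0.138],
    [0.0975,0.56,0.19,0,0,-0.138],
    [0.0975,0.61,0.19,0,0,-0.138],
    [0.0975,0.629,0.19,0,0,-0.138],
    [0.0975,0.629,0.19,0,0,-0.138],
    [0.0975,0.629,0.19,0,0,-0.138]
  ]
}}

```text
time: 18.4
eef_pos: [0.5098, 0.2893, 0.2003]
tcp_rot: [0.756, 0.654, -0.001, 0.0]
contact_force: [0.1, 0.1, -0.4]
opening: 0.487
finger_force: 31.0
```

```bash
python3 - <<'E'
from h import *
s=ctrl.get_state(); print(s['eef_pos'],R.from_quat(s['tcp_rot']).as_matrix().round(3).tolist(),s['qpos'].round(2),s['opening'])
K,T,c=cam('wrist'); im=snap('wrist','w5.png')
yd=np.array([np.cos(np.radians(-98.2)),np.sin(np.radians(-98.2)),0]); xd=np.array([yd[1],-yd[0],0])
C=np.array([.509,.368,.028])
for sx in (-1,1):
  for k in (-.0895,-.029,.029,.0895): print(sx,k,proj(K,T,C+xd*sx*.0315+yd*k).round())
cv2.imwrite('pics/c5.png',cv2.resize(im[150:390,160:400,::-1],None,fx=2.4,fy=2.4,interpolation=cv2.INTER_CUBIC))
E
```

```text
[0.5097537  0.28926827 0.20029569] [[0.144, 0.99, -0.001], [0.99, -0.144, -0.001], [-0.001, -0.001, -1.0]] [ 0.34  0.14  1.84 -0.    1.16  0.49] 0.4870020979015441
-1 -0.0895 [304.   3.]
-1 -0.029 [302.  79.]
-1 0.029 [301. 143.]
-1 0.0895 [300. 202.]
1 -0.0895 [230.   3.]
1 -0.029 [234.  80.]
1 0.029 [238. 143.]
1 0.0895 [240. 202.]
```

View pics/c5.png

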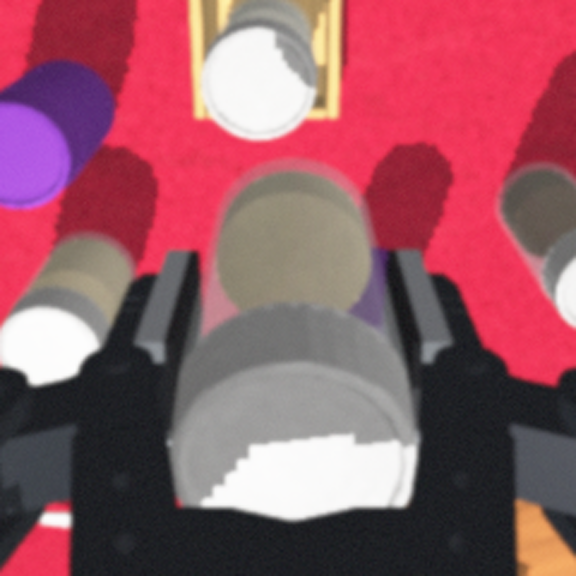

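```bash
python3 - <<'E'
from h import *
im=cv2.imread('pics/w5.png').astype(int); b,g,r=im[...,0],im[...,1],im[...,2]
m=(g>0.6*r)&(r>90)&(g-b>15)
K,T,_=cam('wrist')
for v in (8,20,35,50,65,80,100,120,140,160,180,196,199,201,203):
    x=np.where(m[v,200:340])[0]+200
    if len(x): print(v,x[0],x[-1],ray(K,T,((x[0]+x[-1])/2,v),.028).round(4)[:2],round(1000*np.linalg.norm(ray(K,T,(x[0],v),.028)-ray(K,T,(x[-1]+1,v),.028))))
E
```

```text
8 232 304 [0.5221 0.4527] 63
20 232 304 [0.5207 0.4438] 64
35 233 304 [0.5193 0.4324] 64
50 234 303 [0.5174 0.4207] 63
65 235 303 [0.5159 0.4086] 63
80 235 303 [0.5139 0.3961] 64
100 236 302 [0.5111 0.379 ] 63
120 237 302 [0.5086 0.361 ] 64
140 238 301 [0.5056 0.3423] 63
160 239 301 [0.503  0.3228] 63
180 240 301 [0.5002 0.3024] 64
196 241 300 [0.4975 0.2854] 63
199 243 298 [0.497  0.2821] 59
```

Emit:
{"op": "apply_moves", "data": {
  "series": [
    [0,0.06,0,0,0,0],
    [0,0.101,0,0,0,0],
    [0,0.101,0,0,0,0],
    [0,0.101,-0.06,0,0,0],
    [0,0.101,-0.11,0,0,0],
    [0,0.101,-0.15,0,0,0],
    [0,0.101,-0.17,0,0,0],
    [0,0.101,-0.178,0,0,0],
    [0,0.101,-0.182,0,0,0],
    [0,0.101,-0.182,0,0,0],
    [0,0.101,-0.182,0,0,0]
  ]
}}

```text
time: 19.82
eef_pos: [0.5104, 0.3717, 0.0563]
tcp_rot: [0.756, 0.655, 0.001, 0.0]
contact_force: [1.0, 0.4, -0.3]
opening: 0.485
finger_force: 31.0
```

Emit:
{"op": "apply_moves", "data": {
  "series": [
    [0,0,-0.002,0,0,0],
    [0,0,-0.002,0,0,0]
  ]
}}

```text
time: 20.08
eef_pos: [0.5103, 0.3718, 0.0547]
tcp_rot: [0.756, 0.655, 0.001, 0.0]
contact_force: [-1.8, 0.7, 3.7]
opening: 0.485
finger_force: 31.3
```

Emit:
{"op": "apply_moves", "data": {
  "series": [
    [0,0,0,0,0,0],
    [0,0,0,0,0,0],
    [0,0,0,0,0,0],
    [0,0,0,0,0,0],
    [0,0,0.06,0,0,0],
    [0,0,0.12,0,0,0],
    [0,0,0.19,0,0,0],
    [0.04,-0.06,0.19,0,0,-0.25],
    [0.08,-0.12,0.19,0,0,-0.5],
    [0.1,-0.18,0.19,0,0,-0.75],
    [0.11,-0.2,0.19,0,0,-1],
    [0.11,-0.2,0.19,0,0,-1],
    [0.11,-0.2,0.19,0,0,-1]
  ],
  "jaw": 1.0
}}

```text
time: 21.7
eef_pos: [0.5974, 0.212, 0.2054]
tcp_rot: [0.949, 0.317, -0.0, -0.0]
contact_force: [-0.1, 0.3, -0.1]
opening: 0.998
finger_force: 0.0
```

```bash
python3 - <<'E'
from h import *
s=ctrl.get_state(); print(s['eef_pos'],R.from_quat(s['tcp_rot']).as_matrix().round(3).tolist(),s['qpos'].round(2),s['opening'])
K,T,c=cam('wrist'); im=snap('wrist','w6.png')
print(proj(K,T,(.619,.208,.085)),proj(K,T,(.51,.37,.09)))
for d in ctrl.silhouettes('slim_jar_1','wrist'):
    m=d['pixels']; uv=np.array(d['xy'])*[560,420]; print(round(d['p'],2),uv.round(),ray(K,T,uv,.042).round(3),im[m].mean(0).round())
E
```

```text
[0.59735393 0.21201043 0.20538355] [[0.799, 0.601, -0.0], [0.601, -0.799, 0.0], [-0.0, -0.001, -1.0]] [0.18 0.24 1.72 0.   1.18 1.11] 0.9977182410259616
[300.59005191 190.89184858] [ 66.72942075 181.00863738]
0.82 [ 83. 172.] [0.497 0.383 0.042] [203. 198. 190.]
0.76 [297. 177.] [0.62  0.21  0.042] [216. 206. 205.]
0.71 [117. 147.] [0.54  0.366 0.042] [181. 159. 126.]
0.7 [271. 262.] [0.528 0.175 0.042] [133.  61. 162.]
```

View pics/w6.png

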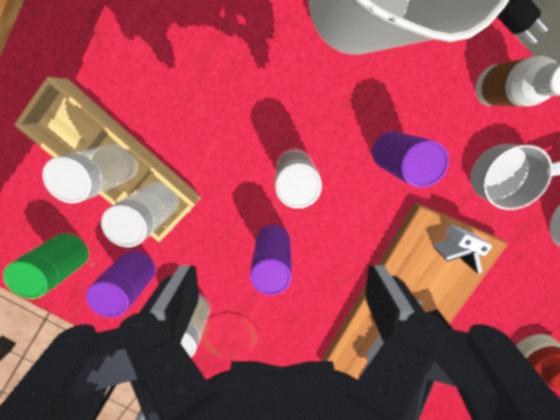

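Emit:
{"op": "apply_moves", "data": {
  "series": [
    [0.0295,0,0,0,0,0],
    [0.0295,0,-0.06,0,0,0],
    [0.0295,0,-0.12,0,0,0],
    [0.0295,0,-0.17,0,0,0],
    [0.0295,0,-0.195,0,0,0],
    [0.0295,0,-0.195,0,0,0],
    [0.0295,0,-0.195,0,0,0]
  ],
  "jaw": 0.85
}}

```text
time: 22.68
eef_pos: [0.6228, 0.2119, 0.0518]
tcp_rot: [0.949, 0.316, 0.002, 0.0]
contact_force: [0.7, -0.6, 0.9]
opening: 0.848
finger_force: 0.0
```

Emit:
{"op": "apply_moves", "data": {
  "series": [
    [0,0,0,0,0,0],
    [0,0,0,0,0,0],
    [0,0,0,0,0,0],
    [0,0,0,0,0,0],
    [0,0,0,0,0,0]
  ],
  "jaw": 0.3,
  "squeeze": 30
}}

```text
time: 23.3
eef_pos: [0.6224, 0.2117, 0.0515]
tcp_rot: [0.949, 0.315, 0.001, 0.0]
contact_force: [-0.8, 0.2, 5.6]
opening: 0.486
finger_force: 30.6
```

Emit:
{"op": "apply_moves", "data": {
  "series": [
    [0,0,0.06,0,0,0],
    [0,0,0.13,0,0,0],
    [0,0,0.19,0,0,0],
    [-0.03,0.07,0.19,0,0,0.25],
    [-0.07,0.14,0.19,0,0,0.5],
    [-0.1,0.2,0.19,0,0,0.75],
    [-0.13,0.26,0.19,0,0,1],
    [-0.13,0.27,0.19,0,0,1],
    [-0.13,0.27,0.19,0,0,1],
    [-0.13,0.27,0.19,0,0,1]
  ]
}}

```text
time: 24.55
eef_pos: [0.518, 0.426, 0.2011]
tcp_rot: [0.757, 0.654, -0.0, 0.0]
contact_force: [0.3, 0.4, -1.1]
opening: 0.482
finger_force: 31.0
```

Emit:
{"op": "apply_moves", "data": {
  "series": [
    [0,0,-0.06,0,0,0],
    [0,0,-0.11,0,0,0],
    [0,0,-0.15,0,0,0],
    [0,0,-0.17,0,0,0],
    [0,0,-0.178,0,0,0],
    [0,0,-0.182,0,0,0],
    [0,0,-0.182,0,0,0]
  ]
}}

```text
time: 25.42
eef_pos: [0.5181, 0.4277, 0.0572]
tcp_rot: [0.756, 0.654, 0.001, 0.0]
contact_force: [-0.9, 1.0, -1.5]
opening: 0.487
finger_force: 31.0
```

Emit:
{"op": "apply_moves", "data": {
  "series": [
    [0,0,-0.001,0,0,0],
    [0,0,-0.001,0,0,0]
  ]
}}

```text
time: 25.68
eef_pos: [0.518, 0.4278, 0.0565]
tcp_rot: [0.756, 0.655, 0.001, 0.0]
contact_force: [-0.6, -0.4, 2.6]
opening: 0.485
finger_force: 31.2
```

Emit:
{"op": "apply_moves", "data": {
  "series": [
    [0,0,0,0,0,0],
    [0,0,0,0,0,0],
    [0,0,0,0,0,0],
    [0,0,0,0,0,0],
    [0,0,0.06,0,0,0],
    [0,0,0.12,0,0,0],
    [0,0,0.18,0,0,0],
    [-0.03,-0.07,0.18,0,0,0],
    [-0.06,-0.14,0.18,0,0,0],
    [-0.09,-0.21,0.18,0,0,0],
    [-0.11,-0.27,0.18,0,0,0],
    [-0.11,-0.27,0.18,0,0,0],
    [-0.11,-0.27,0.18,0,0,0]
  ],
  "jaw": 1.0
}}

```text
time: 27.3
eef_pos: [0.4298, 0.2116, 0.1997]
tcp_rot: [0.756, 0.654, 0.001, 0.0]
contact_force: [0.3, 1.0, 0.6]
opening: 0.996
finger_force: 0.0
```

```bash
python3 - <<'E'
from h import *
s=ctrl.get_state(); print(s['eef_pos'],R.from_quat(s['tcp_rot']).as_matrix().round(3).tolist(),s['qpos'].round(2),s['opening'])
K,T,c=cam('wrist'); im=snap('wrist','w7.png')
print(proj(K,T,(.399,.202,.069)))
for d in ctrl.silhouettes('wide_jar_1','wrist'):
    m=d['pixels']; uv=np.array(d['xy'])*[560,420]; print(round(d['p'],2),uv.round(),ray(K,T,uv,.04).round(3),im[m].mean(0).round())
for uv in ((0,0),): pass
E
```

```text
[0.42984128 0.21158563 0.19965565] [[0.144, 0.99, 0.001], [0.99, -0.144, 0.001], [0.001, 0.001, -1.0]] [ 0.25 -0.11  2.09  0.    1.15  0.39] 0.9962202031207152
[249.84758179 218.01984   ]
0.96 [247. 205.] [0.394 0.206 0.04 ] [216. 206. 204.]
0.92 [235. 114.] [0.399 0.294 0.04 ] [159.  75. 205.]
0.58 [184.  23.] [0.371 0.372 0.04 ] [ 54. 170.  81.]
```

View pics/w7.png

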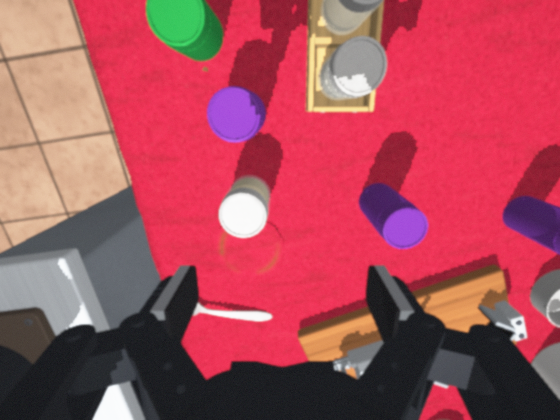

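Emit:
{"op": "apply_moves", "data": {
  "series": [
    [-0.045,-0.006,0,0,0,0],
    [-0.045,-0.006,-0.06,0,0,0],
    [-0.045,-0.006,-0.12,0,0,0],
    [-0.045,-0.006,-0.165,0,0,0],
    [-0.045,-0.006,-0.187,0,0,0],
    [-0.045,-0.006,-0.187,0,0,0],
    [-0.045,-0.006,-0.187,0,0,0]
  ]
}}

```text
time: 28.28
eef_pos: [0.3943, 0.2073, 0.0503]
tcp_rot: [0.756, 0.655, 0.001, 0.0]
contact_force: [0.7, -0.8, 0.8]
opening: 1.006
finger_force: 0.0
```

Emit:
{"op": "apply_moves", "data": {
  "series": [
    [0,0,0,0,0,0],
    [0,0,0,0,0,0],
    [0,0,0,0,0,0],
    [0,0,0,0,0,0],
    [0,0,0,0,0,0]
  ],
  "jaw": 0.3,
  "squeeze": 30
}}

```text
time: 28.9
eef_pos: [0.3939, 0.2067, 0.0505]
tcp_rot: [0.756, 0.655, 0.0, 0.0]
contact_force: [-2.7, 0.3, 6.3]
opening: 0.542
finger_force: 30.8
```

Emit:
{"op": "apply_moves", "data": {
  "series": [
    [0,0,0.06,0,0,0],
    [0,0,0.13,0,0,0],
    [0,0,0.19,0,0,0],
    [0.06,-0.05,0.19,0,0,0],
    [0.11,-0.1,0.19,0,0,0],
    [0.15,-0.16,0.19,0,0,0.05],
    [0.18,-0.23,0.19,0,0,0.1],
    [0.189,-0.3,0.19,0,0,0.143],
    [0.189,-0.37,0.19,0,0,0.143],
    [0.189,-0.44,0.19,0,0,0.143],
    [0.189,-0.51,0.19,0,0,0.143],
    [0.189,-0.58,0.19,0,0,0.143],
    [0.189,-0.618,0.19,0,0,0.143],
    [0.189,-0.618,0.19,0,0,0.143],
    [0.189,-0.618,0.19,0,0,0.143],
    [0.189,-0.618,0.19,0,0,0.143]
  ]
}}

```text
time: 30.9
eef_pos: [0.5446, -0.2865, 0.2012]
tcp_rot: [0.718, 0.696, 0.0, -0.0]
contact_force: [-0.8, 0.7, -1.9]
opening: 0.544
finger_force: 31.6
```

Emit:
{"op": "apply_moves", "data": {
  "series": [
    [0,0,-0.06,0,0,0],
    [0,0,-0.11,0,0,0],
    [0,0,-0.15,0,0,0],
    [0,0,-0.17,0,0,0],
    [0,0,-0.178,0,0,0],
    [0,0,-0.182,0,0,0],
    [0,0,-0.182,0,0,0]
  ]
}}

```text
time: 31.78
eef_pos: [0.5453, -0.2883, 0.0571]
tcp_rot: [0.718, 0.696, 0.0, 0.001]
contact_force: [0.5, -0.1, -1.0]
opening: 0.541
finger_force: 31.6
```

Lower slightly, release, retreat and check.

Emit:
{"op": "apply_moves", "data": {
  "series": [
    [0,0,-0.002,0,0,0],
    [0,0,-0.002,0,0,0]
  ]
}}

```text
time: 32.02
eef_pos: [0.5453, -0.2885, 0.0555]
tcp_rot: [0.718, 0.696, 0.0, 0.001]
contact_force: [-0.2, -1.1, 1.9]
opening: 0.544
finger_force: 31.7
```

Emit:
{"op": "apply_moves", "data": {
  "series": [
    [0,0,0,0,0,0],
    [0,0,0,0,0,0],
    [0,0,0,0,0,0],
    [0,0,0,0,0,0],
    [0,0,0.06,0,0,0],
    [0,0,0.12,0,0,0],
    [0,0,0.2,0,0,0],
    [-0.03,0.06,0.25,0,0,0],
    [-0.06,0.12,0.25,0,0,0],
    [-0.06,0.12,0.25,0,0,0],
    [-0.06,0.12,0.25,0,0,0]
  ],
  "jaw": 1.0
}}

```text
time: 33.4
eef_pos: [0.4967, -0.192, 0.2544]
tcp_rot: [0.718, 0.696, -0.0, 0.0]
contact_force: [0.2, -0.5, -0.3]
opening: 1.0
finger_force: 0.0
```

```bash
python3 - <<'E'
from h import *
t=snap('top','top9.png'); s=snap('scene','sc9.png')
a=cv2.resize(t[120:270,120:460,::-1],(800,353),interpolation=3)
b=np.hstack([cv2.resize(s[150:215,120:220,::-1],(400,247),interpolation=3),cv2.resize(s[235:310,350:470,::-1],(400,247),interpolation=3)])
cv2.imwrite('pics/c9.png',np.vstack([a,b]))
K,T,_=cam('top'); f=lambda p:np.array([(p[0]-120)*800/340,(p[1]-120)*353/150]).round()
for n,p in (('mid w',(.5432,-.3525,.074)),('end w',(.5452,-.2885,.074)),('mid s',(.51,.37,.09)),('end s',(.5185,.4275,.09)),('jaw35 fin',(.56-.08*.9695,-.012-.08*.245,.086))): print(n,f(proj(K,T,p)))
E
```

```text
mid w [707. 175.]
end w [652. 172.]
mid s [ 78. 189.]
end s [ 29. 181.]
jaw35 fin [428. 221.]
```

View pics/c9.png

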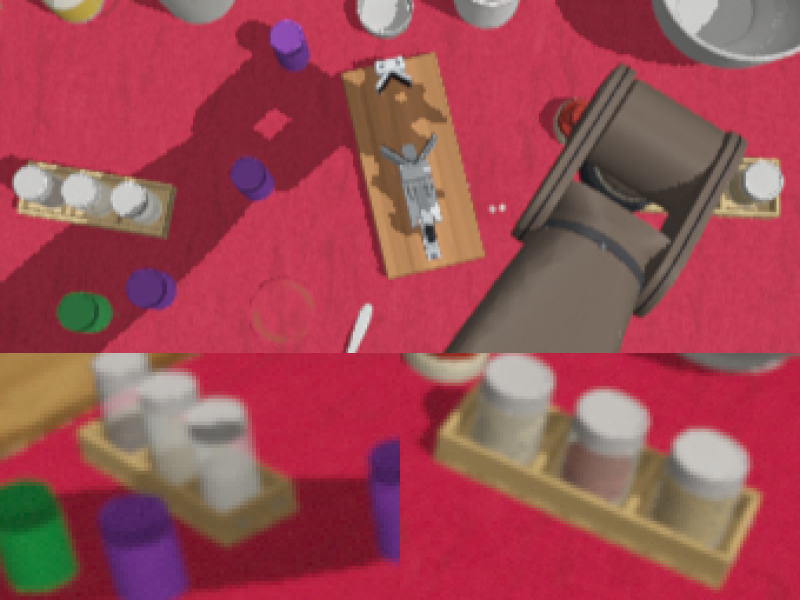

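```bash
python3 -c "
from plant import ctrl
print(ctrl.sign_off())"
```

```text
the job is handed in; nothing more can be done
None
```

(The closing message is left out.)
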